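Release a sharp key from the screw press and rack it

TASK

The glue under this ebony sharp has set: wind the press's T-handle anticlockwise, about three half turns, until the screw is fully up against its stop. Only then draw the key out of the press and lay it gently across both rails of the key tray, sharp upward, in line with the tray and alongside the key already there without touching it, neither end overhanging. Leave the finished key, the wippen, the loupe and the mallet where they are.

Things in the scene. Friction and masses are not known exactly. Their poses are not given: they have to be found in the camera images.
- tbar (a joint): angle of the press screw's T-handle (rad). Grows anticlockwise seen from above, which raises the screw 8 mm a turn. It starts between -0.5 and 0.5; the upper stop is at 9.4, about three half turns on. The handle stays where it is left; turning takes about 0.1 N m.
- tbar_mid (a point): middle of the T-handle, on the vertical screw axis, at the bar's centre line (183 mm above the bench at the start; rises with the screw). Its x axis lies along the bar and turns with it. Steel bar 10 mm thick, an 18 mm ball on each end (centres 66 mm from the middle); hub 25 mm across, its top 9 mm above the bar's centre line. 32 mm free below the bar.
- press_axis (a point): on the screw axis of the fixed iron C-frame press, 33 mm above the bench, level with the blocks the key lies on. x points from the open front to the column behind, y along the key to the key's free end, z up. Overarm 36 mm wide (y), underside 95 mm above the bench, nose 21 mm in front of the axis; column 66 to 106 mm behind it.
- press_bed (a point): centre of the key's place on the press, 120 mm along press y from the screw axis, level with the key's underside (axes as press_axis). The key lies on two 20 mm wide blocks, 15 mm above a 60 mm wide beam; between them it is free for 170 mm. The sprung brass foot (26 mm across) bears on the sharp with about 8 N, leaves it after half a turn and ends 10 mm above it.
- key_mid (a point): the key in the press: centre of its spruce stick, 320 mm long (x), 13 mm wide (y), 22 mm high (z up); 85 g. A black ebony sharp (95 mm long, 12 mm high) tops the -x end; a button 5 mm high tops x = 32 to 78 mm, a brass screw 9 mm high the +x end. It starts over press_bed, its +x towards press +y, the sharp under the foot.
- tray_rails (a point): centre of the fixed key tray at the height of its rails' tops, 22 mm above the bench. x along the tray: 366 mm (x) by 150 mm (y), floor 6 mm, edge lip 12 mm above the bench. Two rails 20 mm wide cross it at x = +100 and -100 mm; keys lie along x over both. The free place is about y = +28 mm.
- done_key_mid (a point): a finished key of the same shape, already on the rails on the tray's -y side (y about -48 mm): centre of its stick, axes as for the other key.
- wippen_mid (a point): bystander: dark walnut wippen lying on its side, about 115 by 70 mm, 13 mm high; middle of its beam.
- loupe_mid (a point): bystander: nickel-plated loupe, 33 mm diameter, 28 mm high; its centre.
- mallet_head (a point): bystander: boxwood mallet lying down; centre of its round head (40 mm diameter, 85 mm long along y), handle 200 mm along -x.

How it is judged:
By the outcome, as a careful person would: the job done as asked, in the order asked, and still so for the second after the job is handed in, with the robot touching nothing.
It also fails if it takes over 72 s, if anything falls off the work surface, if the arm or the gripper's body presses on something with over 40 N, if the wrist force passes 120 N, or if a joint passes its speed limit or range.

ROBOT

A 7-joint arm with a two-finger parallel gripper is mounted at the origin on the work surface. World frame = base frame: x ahead of the robot, y to its left, z up, the work surface at z = 0. Lengths are in m, angles in rad, forces in N, time in s.
With the tool pointing down it reaches from about 0.4 to 0.85 m from the base axis. Payload 6.9 kg.
Tool frame: the origin (TCP) lies midway between the tips of the shut fingers; the grasp point (between the pads) lies behind it (ctrl.pinch_z is the z of the grasp point in the tool frame, in m); z points along the fingers, y is the line along which they close (so a half turn about z gives the same grasp; the last joint's range is limited). The gripper opens to 85 mm and grips with 20 to 120 N. Pads are 22 mm wide; open, the fingers measure 114 mm over their backs; the gripper's body (76 mm by 85 mm) begins 54 mm behind the grasp point. The pads swing forward as they close: fully open they stand 13 mm farther back than shut.
Start: joints at [1.401, 0.507, -0.238, 1.5, 0.126, 1.149, -0.155], TCP at [0.17, -0.601, 0.231] pointing down, gripper open.
Joint ranges: [-3.08, 3.08], [-0.24, 2.05], [-1.43, 1.35], [0, 2.5], [-1.52, 4.66], [0.17, 1.96], [-2.89, 2.89]. Speed limits (rad/s): [2.39, 2.39, 3.14, 3.14, 3.14, 3.14, 3.14].

INTERFACE

Orientations are given as a unit quaternion [w, x, y, z].
In Python, from station import ctrl, get_state, vision, ticket, models gives the robot as it stands. Calls block until the motion is done:
- ctrl.movep(position, orientation): joint-space move of the TCP to a pose.
- ctrl.movel(position, frame=None, max_speed=0.15): straight line of the TCP; frame=None keeps the orientation; max_speed is the mean speed in m/s.
- ctrl.set_joints(angles): joint-space move.
- ctrl.ungrasp() and ctrl.close_gripper(force=None): open the fingers fully, or close them until they stop; force is the grip in N (None keeps the last).
- ctrl.pause(seconds).
- ctrl.ik(position, orientation): joint angles nearest the present ones, or None.
- get_state(): the state.
- vision.grab_frame(name): name is "scene" or "top" or "wrist"; returns (picture, depth): 400x640x3 uint8, blue, green, red; 400x640 float32, m along the optical axis (not along the pixel's ray), 0 where there is no reading.
- vision.camera_info(name): a dict with "mtx" (3x3 intrinsics, pixels), "R" (3x3) and "t" (3): a world point X has camera coordinates R X + t; the wrist camera has in their place "hand_eye" (4x4, takes a point from camera to tool coordinates, whose origin is the TCP and whose axes are the flange's). Camera axes: x right, y down, z forward; pixel columns grow to the right and rows downward; lengths in m; the calibration is good to about 2 mm. A picture is of the moment at which its call begins: read the wrist's pose just before it. camera_info takes no time and is no camera call.
A pose or a line that the arm cannot do raises ctrl.Unreachable and nothing moves.
- ticket.close_job(): hands the job in; it is judged then, once.
Trained networks look in the newest picture that a camera, given by its name, has taken for a name from the list of things; names that differ only in an ending like _2 or _b are one class to them, and where a whole thing is asked for, a point or a joint stands for the part that bears it (a point fixed in the world has none). Each returns a list of dicts, best first, with "p" (0 to 1); they miss things now and then, are a little off and sometimes report something else, mostly with a low value. They report only what shows in the picture. A call takes as long as a camera call.
- models.recognise(camera, target): "point" ([column, row] in pixels, amid what is visible of it).
- models.masks_of(camera, target): "mask" (400x640 bool, what is visible of it) and "point" ([column, row] in pixels, amid what is visible of it).
The state is a dict: "time": time; "qpos": joint angles; "qd": joint speeds; "tau": joint torques, N m; "tcp_pos": TCP position; "eef_rot": TCP orientation; "contact_force": force on the tool from outside, world axes, zero at the start; "wrist_torque": the same for the moment, N m; "width": finger opening in m; "gripper_force": force on a finger pad.
Only numpy, scipy, OpenCV 4.12 (cv2) and the standard library are available. Lean on these libraries where they do the work, as an engineer would, in place of code of your own. Each camera call takes 0.05 s, during which the arm holds its last target. There are 200 camera calls.

## Working session

There is one attempt and no reset: what is moved stays moved. The work goes in short steps, each a Python script; the robot and the scene stay as the last script left them, time stands still between calls to the robot, and variables do not carry over. Pictures are saved under pics/ and viewed, at most 10 in all, crops included, and the job is handed in when it is done.

```bash
ls; mkdir -p pics; cat > h.py <<'E'
import numpy as np, cv2
from station import ctrl, get_state, vision, ticket, models
from scipy.spatial.transform import Rotation as Rn
def cam(name):
    """returns img, depth, function (u,v arrays, z-depth)->world"""
    s=get_state(); im,d=vision.grab_frame(name); c=vision.camera_info(name); K=np.array(c["mtx"])
    if "R" in c:
        R=np.array(c["R"]).T; t=-R@np.array(c["t"])
    else:
        H=np.array(c["hand_eye"]); q=s["eef_rot"]
        Rt=Rn.from_quat([q[1],q[2],q[3],q[0]]).as_matrix()
        R=Rt@H[:3,:3]; t=Rt@H[:3,3]+s["tcp_pos"]
    u,v=np.meshgrid(np.arange(640),np.arange(400))
    P=np.stack([(u-K[0,2])/K[0,0]*d,(v-K[1,2])/K[1,1]*d,d],-1)@R.T+t
    P[d<=0]=np.nan
    return im,d,P
def down(yaw):
    """tool down, tool y-axis (closing line) at world angle yaw"""
    y=np.array([np.cos(yaw),np.sin(yaw),0]); z=np.array([0,0,-1.]); x=np.cross(y,z)
    q=Rn.from_matrix(np.stack([x,y,z],1)).as_quat(); return [q[3],q[0],q[1],q[2]]
E
python3 - <<'E'
from h import *
s=get_state(); print(s, ctrl.pinch_z)
for n in("scene","top"):
    im,d,P=cam(n); cv2.imwrite(f"pics/{n}0.png",im); np.save(f"pics/{n}0.npy",P)
    for t in["tbar_mid","key_mid","done_key_mid","wippen_mid","loupe_mid","mallet_head","tray_rails","press_axis"]:
        try:
            for r in models.masks_of(n,t)[:2]:
                m=r["mask"]; p=P[m]; p=p[~np.isnan(p[:,0])]
                (c,sz,a)=cv2.minAreaRect((p[:,:2]*1000).astype(np.float32))
                print(n,t,round(r["p"],2),np.round(r["point"]),"n",m.sum(),"med",np.round(np.median(p,0),3),"rect",np.round(c),np.round(sz),round(a,1),"z",np.round(np.percentile(p[:,2],[5,95]),3))
        except Exception as e: print(n,t,repr(e)[:100])
E
```

```text
pics
{'time': 0.0, 'qpos': array([ 1.40053339,  0.50835244, -0.23751559,  1.5011434 ,  0.12570038,
        1.14890053, -0.1547912 ]), 'qd': array([-0.0004535 , -0.00053464, -0.00088539,  0.00055579,  0.00060623,
        0.0004228 , -0.00053624]), 'tau': array([-1.94373033e-04, -6.20607376e+01, -2.18715034e+00, -2.49653631e+01,
        1.25827602e-02,  1.19947453e-02, -1.33262958e-06]), 'tcp_pos': array([ 0.16995672, -0.60091901,  0.23041664]), 'eef_rot': array([-8.95829238e-04,  9.90507658e-01,  1.37454563e-01, -1.43552345e-04]), 'contact_force': array([-0.07036222,  0.19933397,  0.19602327]), 'wrist_torque': array([0.01022075, 0.00502883, 0.00970988]), 'gripper_force': 0.0, 'width': 0.08548369768683356} -0.0187
scene tbar_mid 0.38 [270. 251.] n 5096 med [ 0.57  -0.233  0.022] rect [ 517. -147.] [329. 373.] 28.5 z [0.007 0.185]
scene key_mid 0.88 [295. 220.] n 796 med [ 0.544 -0.084  0.053] rect [ 539. -102.] [319.  18.] 82.0 z [0.037 0.064]
scene done_key_mid 0.97 [369. 174.] n 977 med [0.579 0.201 0.041] rect [551. 230.] [ 79. 368.] 84.8 z [0.021 0.056]
scene done_key_mid 0.64 [292
[... 892 characters left out ...]
5 0.067]
top wippen_mid 0.87 [445. 218.] n 516 med [ 0.635 -0.43   0.011] rect [ 630. -436.] [112.  69.] 66.1 z [0.002 0.016]
top loupe_mid 0.41 [454. 289.] n 137 med [ 0.444 -0.443  0.024] rect [ 443. -448.] [33. 35.] 16.4 z [0.003 0.03 ]
top mallet_head 0.91 [269. 155.] n 923 med [0.796 0.031 0.026] rect [812. -35.] [229.  94.] 84.8 z [0.012 0.041]
top mallet_head 0.31 [372. 257.] n 400 med [ 0.524 -0.217  0.187] rect [ 526. -222.] [153.  43.] 5.7 z [0.147 0.193]
top tray_rails 0.66 [179. 237.] n 7087 med [0.57  0.26  0.007] rect [577. 253.] [156. 368.] 85.5 z [0.003 0.022]
top press_axis 0.83 [355. 248.] n 4542 med [ 0.551 -0.193  0.019] rect [ 563. -110.] [357. 189.] 80.2 z [0.014 0.187]
```

```bash
python3 -c "
import cv2,numpy as np
a=cv2.imread('pics/scene0.png');b=cv2.imread('pics/top0.png')
cv2.imwrite('pics/both.png',np.hstack([cv2.resize(a[80:400,60:500],(550,400)),])) if 0 else cv2.imwrite('pics/both.png',np.vstack([a[100:400],b[100:400]]))"
```

```text
(no output)
```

View pics/both.png

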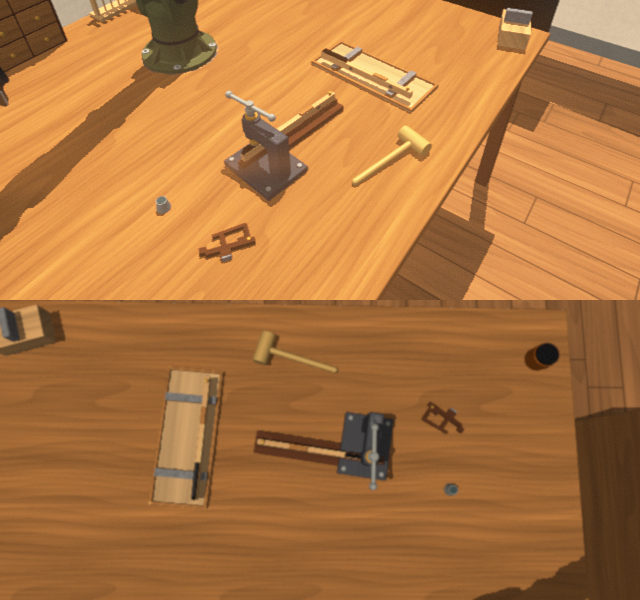

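Top view: the T-handle sits at about (374,455), the key runs left from it, and the tray is at (187,437) with the finished key on its right side. Next I fit the axes, then hover over the handle and look from near.

```bash
cat >> h.py <<'E'
def mask(n,t,P,zlo=-1,zhi=9,i=0):
    r=models.masks_of(n,t)[i]; m=r["mask"]&(P[...,2]>zlo)&(P[...,2]<zhi); return P[m],r
def fit(p):
    """robust mid and direction of an elongated cloud"""
    (c,sz,a)=cv2.minAreaRect((p[:,:2]*1000).astype(np.float32))
    l=cv2.fitLine(p[:,:2].astype(np.float32),cv2.DIST_HUBER,0,.01,.01).ravel()
    d=l[:2]; s=(p[:,:2]-l[2:])@d; lo,hi=np.percentile(s,[.5,99.5])
    return l[2:]+d*(lo+hi)/2, np.arctan2(d[1],d[0])%np.pi, hi-lo
E
python3 - <<'E'
from h import *
im,d,P=cam("top")
for t,lo,hi in(("tbar_mid",.17,.25),("key_mid",.04,.07),("tray_rails",.0,.03),("tray_rails",.018,.03),("done_key_mid",.035,.06)):
    try:
        p,r=mask("top",t,P,lo,hi); print(t,fit(p),len(p),np.median(p[:,2]))
        if t=="tray_rails": print(cv2.minAreaRect((p[:,:2]*1000).astype(np.float32)))
    except Exception as e: print(t,repr(e))
im,d,P=cam("scene")
for t,lo,hi in(("done_key_mid",.04,.06),("tray_rails",.0,.03)):
    p,r=mask("scene",t,P,lo,hi); print("scene",t,fit(p),len(p))
for yaw in np.arange(-7,7)*np.pi/6:
    q=ctrl.ik([.521,-.218,.2],down(yaw)); print(round(yaw,2), None if q is None else np.round(q,2))
E
```

```text
tbar_mid (array([ 0.52302973, -0.21660264]), np.float32(3.1110764), np.float64(0.1470654656756638)) 362 0.18791830144000438
key_mid (array([ 0.54266459, -0.07203009]), np.float32(1.4279339), np.float64(0.25179383903750263)) 490 0.055964905984588365
tray_rails (array([0.57610088, 0.26017997]), np.float32(3.0895493), np.float64(0.3641220280571843)) 7189 0.00704500408597597
((576.0761108398438, 253.12728881835938), (158.4851837158203, 375.59161376953125), 85.67353057861328)
tray_rails (array([0.57383961, 0.25566656]), np.float32(3.058634), np.float64(0.23544463726080977)) 699 0.0222364477473469
((583.208740234375, 251.01834106445312), (135.5115203857422, 333.4643859863281), 85.44454193115234)
done_key_mid (array([0.57242543, 0.20454876]), np.float32(3.090168), np.float64(0.31143403483487836)) 739 0.04514645661421812
scene done_key_mid (array([0.57149366, 0.20048143]), np.float32(3.0825217), np.float64(0.31610695869382144)) 493
scene tray_rails (array([0.57838279, 0.25381591]), np.float32(2.9466732), np.float64(0.3695043218976599)) 3129
-3.67 [ 1.05  0.69 -1.23  1.7   0.68  1.25  2.29]
-3.14 [ 0.3   0.44  0.08  1.71 -0.04  0.99 -2.75]
-2.62 [ 0.39  0.44 -0.06  1.71  0.03  0.99 -2.29]
-2.09 [ 0.48  0.44 -0.18  1.71  0.09  1.   -1.83]
-1.57 [ 0.58  0.45 -0.34  1.71  0.17  1.01 -1.39]
-1.05 [ 0.67  0.47 -0.48  1.71  0.24  1.03 -0.94]
-0.52 [ 0.74  0.48 -0.6   1.71  0.31  1.05 -0.48]
0.0 [ 0.82  0.51 -0.72  1.71  0.38  1.07 -0.03]
0.52 [ 0.88  0.54 -0.84  1.71  0.44  1.1   0.43]
1.05 [ 0.91  0.55 -0.88  1.7   0.47  1.11  0.93]
1.57 [ 0.95  0.58 -0.98  1.7   0.53  1.14  1.39]
2.09 [ 1.05  0.69 -1.23  1.7   0.68  1.25  1.76]
2.62 [ 1.05  0.69 -1.23  1.7   0.68  1.25  2.29]
3.14 [ 0.3   0.44  0.08  1.71 -0.04  0.99 -2.75]
```

```bash
python3 - <<'E'
from h import *
ctrl.movep([.522,-.218,.27],down(-1.60))
s=get_state(); print(s["time"],np.round(s["qpos"],2),np.round(s["tcp_pos"],3))
im,d,P=cam("wrist"); cv2.imwrite("pics/w1.png",im)
for r in models.masks_of("wrist","tbar_mid")[:2]:
    for lo,hi in((.17,.25),):
        p=P[r["mask"]&(P[...,2]>lo)&(P[...,2]<hi)]; print(r["p"],r["mask"].sum(),len(p))
        if len(p)>20: print(fit(p),np.nanpercentile(p[:,2],[5,50,95]))
m=(P[...,2]>.15)&(P[...,2]<.22); p=P[m]; print(len(p)); 
if len(p)>20: print(fit(p))
im,d,P=cam("top"); p,r=mask("top","tbar_mid",P,.17,.25)
E
```

```text
3.2417 [ 0.6   0.4  -0.37  1.59  0.15  1.18 -1.4 ] [ 0.522 -0.219  0.27 ]
0.69 2499 2483
(array([ 0.52492182, -0.21930646]), np.float32(3.1082606), np.float64(0.14309315050371274)) [0.17879177 0.18787098 0.19231854]
3085
(array([ 0.52524564, -0.21944201]), np.float32(3.1080184), np.float64(0.1437477694080252))Traceback (most recent call last):
  File "<stdin>", line 11, in <module>
  File "h.py", line 22, in mask
    r=models.masks_of(n,t)[i]; m=r["mask"]&(P[...,2]>zlo)&(P[...,2]<zhi); return P[m],r
      ~~~~~~~~~~~~~~~~~~~~^^^
IndexError: list index out of range
```

View pics/w1.png

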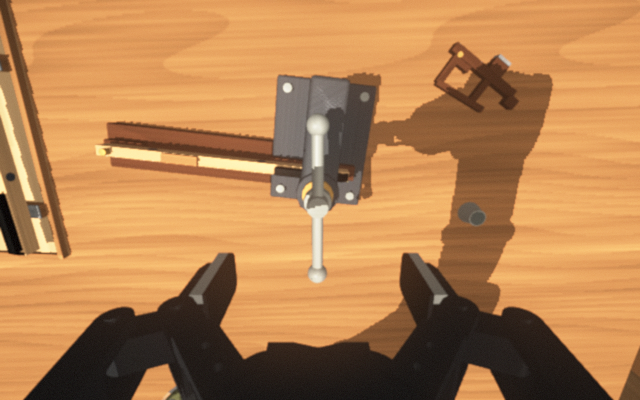

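Bar from near: hub around (318,207), balls at (317,126) and (317,273), mid at (0.525,-0.2195), angle -1.9°, so the fingers straddle it correctly. I test the timing of a rotating line in free air, then grip.

```bash
python3 - <<'E'
from h import *
import threading
B=[.525,-.2195]
t=get_state()["time"]
ctrl.movel(B+[.268],down(-1.304),max_speed=.05); s=get_state(); print("rot .3 took",s["time"]-t,np.round(s["tcp_pos"],4)); t=s["time"]
ctrl.movel(B+[.27],down(-1.604),max_speed=.002); s=get_state(); print("slow",s["time"]-t); t=s["time"]
ctrl.movel(B+[.163],max_speed=.1); print(get_state()["contact_force"])
ctrl.close_gripper(40); s=get_state(); print("grip",s["time"]-t,s["width"],s["contact_force"],s["gripper_force"]); t=s["time"]
ctrl.movel(B+[.163+.0005],down(-1.604+.4)); s=get_state(); print("turn",s["time"]-t,s["contact_force"],s["wrist_torque"],np.round(s["tcp_pos"],4),np.round(s["qpos"],2))
E
```

```text
rot .3 took 0.4500000000000002 [ 0.5248 -0.2198  0.2679]
slow 0.8166000000000002
[-0.19567683  0.21117274 -0.25177688]
grip 1.8167 0.02312493315857153 [-1.13657951  2.51509207  5.2565124 ] 39.05832767486572
turn 0.5499999999999998 [-3.51407403  4.82667627  6.47623766] [1.11454125 0.53978395 0.07753649] [ 0.5249 -0.2181  0.1639] [ 0.65  0.51 -0.46  1.75  0.27  0.95 -1.12]
```

```bash
cat >> h.py <<'E'
def turn(B,y0,y1,z0,n=5):
    for y in np.linspace(y0,y1,n+1)[1:]:
        ctrl.movel(list(B)+[z0+(y-y0)*.008/(2*np.pi)],down(y))
        s=get_state(); print(round(y,2),round(s["time"],2),"F",np.round(s["contact_force"],1),"M",np.round(s["wrist_torque"],2),"p",np.round(s["tcp_pos"],4),"j7",round(s["qpos"][6],2),"w",round(s["width"],4))
E
python3 - <<'E'
from h import *
B=[.525,-.2195]
turn(B,-1.204,1.537,.1635,4)
ctrl.ungrasp()
ctrl.movel(B+[.225],max_speed=.2)
im,d,P=cam("wrist"); m=(P[...,2]>.15)&(P[...,2]<.215); p=P[m]; print(fit(p),np.percentile(p[:,2],[5,50,95]),get_state()["time"])
cv2.imwrite("pics/w2.png",im)
E
```

```text
-0.52 7.91 F [-5.8  8.5  9.9] M [ 1.7   1.32 -0.03] p [ 0.524  -0.2169  0.1647] j7 -0.54 w 0.0231
0.17 8.74 F [-11.1   9.3  13.8] M [1.97 2.47 0.04] p [ 0.5225 -0.2167  0.1655] j7 0.03 w 0.023
0.85 9.57 F [-15.8   8.2  17.5] M [1.57 3.5  0.01] p [ 0.5211 -0.2174  0.1663] j7 0.6 w 0.0229
1.54 10.41 F [-18.9   3.   18.7] M [ 0.78  4.03 -0.08] p [ 0.5205 -0.2189  0.1672] j7 1.17 w 0.0229
(array([ 0.52059085, -0.21980184]), np.float32(3.1048172), np.float64(0.14249785600647874)) [0.1509452  0.19140429 0.19620558] 11.525
```

The half turn held: the bar is again at -2° and about 4 mm higher. The true axis looks nearer x = 0.5228, so I correct for that and do the second half turn.

```bash
python3 - <<'E'
from h import *
B=[.5228,-.2192]
ctrl.movel(B+[.235],down(0)); ctrl.movel(B+[.235],down(-1.606)); print(get_state()["time"])
ctrl.movel(B+[.167],max_speed=.15)
ctrl.close_gripper(40); s=get_state(); print(s["width"],s["contact_force"],s["time"])
turn(B,-1.606,1.54,.167,4)
ctrl.ungrasp()
ctrl.movel(B+[.23],max_speed=.2)
im,d,P=cam("wrist"); m=(P[...,2]>.15)&(P[...,2]<.215); p=P[m]; print(fit(p),np.percentile(p[:,2],[5,50,95]),get_state()["time"])
print(np.round(get_state()["qpos"],2))
# while here: key and press fit
E
```

```text
14.9667
0.023194223110616124 [-1.17525211  1.29067024  5.94711701] 16.1667
-0.82 17.1 F [-1.3  2.2  6.1] M [ 0.52  0.36 -0.01] p [ 0.5229 -0.2187  0.1686] j7 -0.82 w 0.023
-0.03 18.03 F [-3.   2.2  7.2] M [ 0.48  0.6  -0.02] p [ 0.5227 -0.2186  0.1696] j7 -0.16 w 0.0229
0.75 18.97 F [-3.9  2.5  7.5] M [ 0.45  0.8  -0.03] p [ 0.5225 -0.2187  0.1706] j7 0.49 w 0.0232
1.54 19.9 F [-4.8  1.3  8.4] M [ 0.3   0.92 -0.02] p [ 0.5224 -0.2189  0.1716] j7 1.14 w 0.0229
(array([ 0.52044692, -0.21974571]), np.float32(3.1083162), np.float64(0.14295150142547852)) [0.15088893 0.19540617 0.20020986] 21.0167
[ 1.08  0.69 -1.3   1.65  0.68  1.34  1.2 ]
```

```bash
python3 - <<'E'
from h import *
B=[.5226,-.2191]
ctrl.movel(B+[.24],down(0)); ctrl.movel(B+[.24],down(-1.604))
ctrl.movel(B+[.171],max_speed=.15)
ctrl.close_gripper(50)
turn(B,-1.604,1.0,.171,3)
z=.171+2.604*.00127
for y in np.arange(1.1,2.1,.1):
    turn(B,y-.1,y,min(z+(y-1.1)*.00127,.1752),1)
    if abs(get_state()["wrist_torque"][2])>.3: break
E
```

```text
-0.74 26.68 F [-2.3  1.8  7.1] M [0.35 0.39 0.05] p [ 0.5227 -0.2188  0.1727] j7 -0.77 w 0.0225
0.13 27.7 F [-2.   1.2  6.8] M [0.33 0.46 0.01] p [ 0.5227 -0.2188  0.1738] j7 -0.05 w 0.0228
1.0 28.72 F [-1.5  1.3  6.8] M [0.27 0.56 0.01] p [ 0.5226 -0.2188  0.175 ] j7 0.67 w 0.0225
1.1 28.97 F [-2.6  1.2  7.6] M [0.17 0.61 0.11] p [ 0.5226 -0.2188  0.1751] j7 0.75 w 0.023
1.2 29.22 F [-3.   0.3  6.1] M [0.17 0.66 0.04] p [ 0.5226 -0.2189  0.1752] j7 0.84 w 0.023
1.3 29.47 F [-3.9  0.8  7.4] M [0.12 0.64 0.06] p [ 0.5226 -0.2188  0.1753] j7 0.92 w 0.0228
1.4 29.72 F [-3.   1.7  7.6] M [0.18 0.56 0.02] p [ 0.5226 -0.2188  0.1755] j7 1.01 w 0.0228
1.5 29.97 F [ 3.1 -0.1  4.8] M [ 0.02 -0.71  0.06] p [ 0.5237 -0.2189  0.1755] j7 1.09 w 0.0224
1.6 30.22 F [-0.6  1.2  7.4] M [0.2  0.2  0.09] p [ 0.5226 -0.2188  0.1755] j7 1.17 w 0.0229
1.7 30.47 F [-4.1  1.4  8.1] M [0.13 0.95 0.01] p [ 0.5215 -0.219   0.1755] j7 1.26 w 0.0225
1.8 30.72 F [-8.8 -0.4 11.1] M [-0.25  2.    0.1 ] p [ 0.52   -0.2195  0.1753] j7 1.35 w 0.0228
1.9 30.97 F [-4.6 -0.   7.8] M [-0.05  1.03  0.08] p [ 0.5211 -0.2194  0.1753] j7 1.44 w 0.0226
2.0 31.22 F [-2.5  0.6  5.2] M [ 0.07  0.45 -0.15] p [ 0.522  -0.2191  0.1753] j7 1.54 w 0.0228
```

Forces jumped near yaw 1.5, which suggests the screw reached the stop and the grip slipped. I'll check the bar angle and measure the key at the same time.

```bash
python3 - <<'E'
from h import *
B=[.5226,-.2191]
ctrl.ungrasp(); ctrl.movel(B+[.24],max_speed=.2)
im,d,P=cam("wrist"); cv2.imwrite("pics/w3.png",im); m=(P[...,2]>.17)&(P[...,2]<.215); p=P[m]; print(fit(p),np.percentile(p[:,2],[5,50,95]),get_state()["time"])
E
```

```text
(array([ 0.52103499, -0.22103406]), np.float32(2.9745653), np.float64(0.14380829226987007)) [0.18977966 0.19963007 0.20417561] 32.375
```

View pics/w3.png

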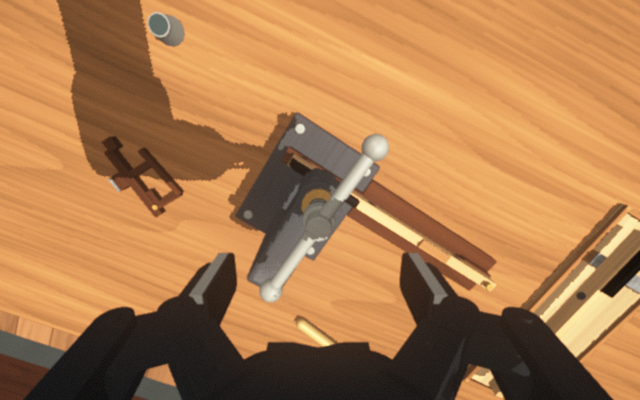

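The bar is now at -9.6°, 11.8 mm above its start, with the hub at (318,222). That is 9.3 rad of turn, which puts it at the stop (9.4), and it stayed there after release. Now the key.

```bash
python3 - <<'E'
from h import *
ctrl.movel([.540,-.10,.26],max_speed=.3)
ctrl.movep([.540,-.10,.21],down(-.143))
print(get_state()["time"],np.round(get_state()["qpos"],2))
im,d,P=cam("wrist"); cv2.imwrite("pics/w4.png",im)
for r in models.masks_of("wrist","key_mid")[:2]:
    p=P[r["mask"]&(P[...,2]>.045)&(P[...,2]<.075)]; print(r["p"],len(p),fit(p) if len(p)>30 else 0, np.round([p[:,1].min(),p[:,1].max(),np.median(p[:,2])],3))
    q=P[r["mask"]&(P[...,2]>.05)&(P[...,2]<.058)]; print("stick top",fit(q))
for y in(-1.62,-1.62+np.pi):
    print(y,ctrl.ik([.58,.282,.02],down(y)),ctrl.ik([.58,.282,.12],down(y)))
E
```

```text
34.5417 [ 0.63  0.48 -0.75  1.73  0.36  1.08 -0.38]
0.94 3205 (array([ 0.54207765, -0.07740986]), np.float32(1.431107), np.float64(0.27054551554302153)) [-0.219  0.058  0.055]
stick top (array([ 0.5422389 , -0.07620278]), np.float32(1.4323324), np.float64(0.26848879265535724))
-1.62 [-0.34795577  0.75694155 -0.2423838   1.67360338  0.24662875  0.74112243
 -2.32941862] [-0.31029577  0.64295655 -0.30578402  1.58895701  0.22466901  0.94444747
 -2.31093577]
1.521592653589793 [ 0.01354104  0.92233761 -0.93727186  1.66849236  0.85817266  1.01398119
  0.29807089] [ 0.05658178  0.82440844 -1.03964968  1.58381824  0.75397155  1.180274
  0.37731535]
```

View pics/w4.png

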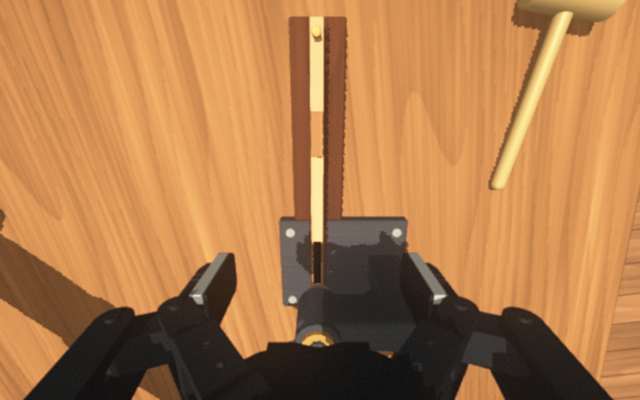

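Key: sharp end at (317,250), far end screw at (316,30), direction 82.0°, centre about (0.539,-0.100). Now I grip it, lift 4 mm, draw it out along its axis and lift clear.

```bash
python3 - <<'E'
from h import *
a=1.4315; u=np.array([np.cos(a),np.sin(a)]); K=np.array([.539,-.100]); q=down(a-np.pi/2)
def pr(n):
    s=get_state(); print(n,round(s["time"],2),np.round(s["contact_force"],1),np.round(s["wrist_torque"],2),round(s["width"],4),np.round(s["tcp_pos"],4))
ctrl.movel([*K,.08],q,max_speed=.25); ctrl.movel([*K,.030],max_speed=.1); pr("down")
ctrl.close_gripper(45); pr("grip")
ctrl.movel([*K,.034],max_speed=.04); pr("lift")
ctrl.movel([*(K+.085*u),.034],max_speed=.12); pr("drawn")
ctrl.movel([*(K+.095*u),.14],max_speed=.2); pr("up")
E
```

```text
down 35.96 [-0.3 -0.1  0.9] [-0.01 -0.05  0.  ] 0.0854 [ 0.5395 -0.0999  0.0306]
grip 36.62 [-1.1 -0.5  3.5] [-0.03  0.15 -0.01] 0.0121 [ 0.5392 -0.1     0.0302]
lift 36.87 [-0.4  0.2 -0.5] [ 0.04 -0.04  0.04] 0.0122 [ 0.539  -0.1     0.0341]
drawn 37.73 [ 0.2 -0.3 -0.4] [ 0.03  0.02 -0.  ] 0.0121 [ 0.5506 -0.0168  0.0338]
up 38.41 [-0.3  0.1 -1.2] [ 0.05  0.02 -0.03] 0.0122 [ 0.5516 -0.007   0.1392]
```

```bash
python3 - <<'E'
from h import *
a=np.radians(-3.3)
ctrl.movel([.56,.08,.16],max_speed=.2)
ctrl.movep([.5775,.2805,.14],down(a-np.pi/2))
s=get_state(); print(s["time"],np.round(s["qpos"],2),np.round(s["tcp_pos"],4))
for n in("wrist","top"):
    im,d,P=cam(n); cv2.imwrite(f"pics/{n}5.png",im)
    for t in("tray_rails","done_key_mid","key_mid"):
        for r in models.masks_of(n,t)[:2]:
            p=P[r["mask"]]; p=p[~np.isnan(p[:,0])]; zz=np.median(p[:,2]); print(n,t,round(r["p"],2),r["point"],len(p),round(zz,3),np.round(fit(p),4) if 0 else fit(p),[np.round(x,1) for x in cv2.minAreaRect((p[:,:2]*1000).astype(np.float32))])
E
python3 -c "
import cv2,numpy as np
a=cv2.imread('pics/wrist5.png');b=cv2.imread('pics/top5.png')
cv2.imwrite('pics/five.png',np.vstack([a,b[130:330]]))"
```

```text
40.375 [-0.34  0.61 -0.25  1.58  0.18  0.97 -2.28] [0.5779 0.2789 0.1397]
wrist tray_rails 0.87 [355.4, 127.2] 28782 0.006 (array([0.57530217, 0.23780457]), np.float32(3.1344311), np.float64(0.3335937383785488)) [array([568.6, 249.2]), array([159.1, 350.5]), np.float64(85.5)]
wrist done_key_mid 0.61 [401.2, 134.0] 6565 0.044 (array([0.60556961, 0.20572499]), np.float32(3.0711482), np.float64(0.2458349471196861)) [array([603.1, 196.3]), array([ 27.7, 262.2]), np.float64(86.5)]
wrist done_key_mid 0.34 [581.3, 200.8] 7151 0.018 (array([0.55763339, 0.01142831]), np.float32(1.3087258), np.float64(0.11873006814646316)) [array([553. ,  10.5]), array([120.5,  66.3]), np.float64(81.9)]
wrist key_mid 0.63 [317.7, 154.2] 10459 0.165 (array([0.61703504, 0.27598688]), np.float32(3.0819938), np.float64(0.152621561662435)) [array([641.1, 277. ]), array([ 26.7, 205. ]), np.float64(84.1)]
top tray_rails 0.78 [184.1, 237.4] 6512 0.007 (array([0.57634422, 0.25088902]), np.float32(3.0607457), np.float64(0.36092345288508815)) [array([577.2, 247.4]), array([145.2, 368.9]), np.float64(85.8)]
top tray_rails 0.42 [200.1, 241.3] 835 0.044 (array([0.57214791, 0.20335228]), np.float32(3.086171), np.float64(0.311718633060756)) [array([572.7, 211.9]), array([ 26.2, 317.3]), np.float64(86.5)]
top done_key_mid 0.96 [200.7, 240.4] 925 0.044 (array([0.57170194, 0.20419275]), np.float32(3.0857275), np.float64(0.31560326792090587)) [array([572.2, 212.3]), array([ 27. , 318.3]), np.float64(86.5)]
top done_key_mid 0.24 [452.3, 291.7] 144 0.023 (array([ 0.44639512, -0.44374572]), np.float32(2.6209266), np.float64(0.033273738142408915)) [array([ 443.2, -449.4]), array([37.2, 31.5]), np.float64(88.1)]
top key_mid 0.61 [156.2, 237.4] 1029 0.165 (array([0.58495272, 0.2758709 ]), np.float32(3.0878482), np.float64(0.29979701718151197)) [array([588.2, 301.5]), array([ 81.5, 304.7]), np.float64(82.2)]
```

View pics/five.png

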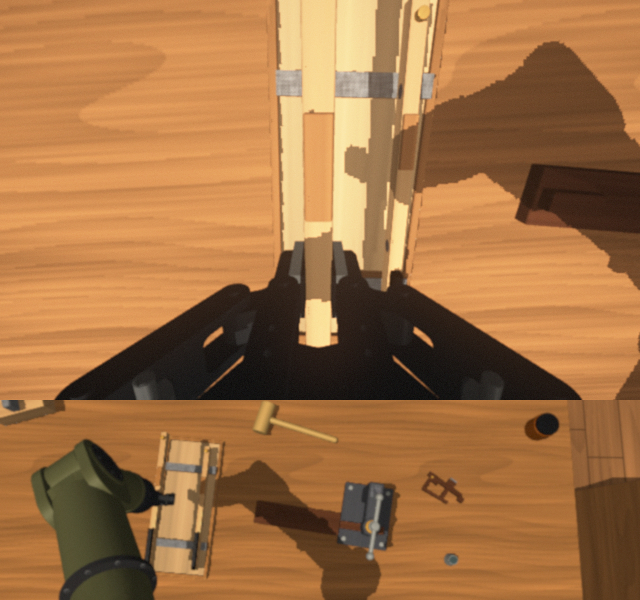

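The key is held over the tray's free side, in line with it. Wrist view: key at column 317, finished key at about 410, left lip at 275. Before lowering I refine the tray angle from the rails.

```bash
python3 - <<'E'
from h import *
for n in("top","scene","wrist"):
    im,d,P=cam(n)
    x,y,z=P[...,0],P[...,1],P[...,2]
    for s in(1,-1):
        c=.5765+.1*s
        m=(z>.0185)&(z<.026)&(abs(x-c)<.035)&(abs(y-.254)<.09)
        hsv=cv2.cvtColor(im,cv2.COLOR_BGR2HSV); m&=hsv[...,1]<90
        p=P[m]
        if len(p)<40: print(n,s,len(p)); continue
        f=fit(p); r=cv2.minAreaRect((p[:,:2]*1000).astype(np.float32))
        print(n,s,len(p),np.round(f[0],4),round(np.degrees(f[1])-90,2),round(f[2],3),[np.round(v,1) for v in r])
    m=(z>.0095)&(z<.0155)&(abs(y-.254-.075)<.02)&(abs(x-.577)<.2)
    p=P[m]; print("lip",n,len(p),(np.round(fit(p)[0],4),np.degrees(fit(p)[1])-180,fit(p)[2]) if len(p)>50 else 0)
E
```

```text
top 1 296 [0.6758 0.2431] -3.39 0.133 [array([675.7, 243.4]), array([134.6,  20.2]), np.float64(85.4)]
top -1 303 [0.4764 0.2565] -4.6 0.129 [array([476.3, 256.4]), array([130.1,  20.1]), np.float64(85.5)]
lip top 71 (array([0.565 , 0.3148]), np.float32(-0.87901306), np.float64(0.33337012471128347))
scene 1 128 [0.6741 0.2399] -4.21 0.135 [array([674.1, 239.7]), array([136. ,  20.7]), np.float64(85.5)]
scene -1 82 [0.4759 0.2556] -4.82 0.133 [array([475.2, 255.3]), array([133.9,  20. ]), np.float64(85.1)]
lip scene 183 (array([0.5746, 0.3185]), np.float32(-3.173233), np.float64(0.3534742011394998))
wrist 1 2502 [0.6757 0.2414] -4.46 0.133 [array([675.6, 241.1]), array([134.1,  20. ]), np.float64(85.4)]
wrist -1 200 [0.4779 0.2128] -1.0 0.045 [array([475.4, 213.3]), array([46.4, 15.6]), np.float64(86.1)]
lip wrist 1924 (array([0.5728, 0.3205]), np.float32(-3.9256287), np.float64(0.3383265620152376))
```

```bash
python3 - <<'E'
from h import *
T=[.5777,.277]; q=down(np.radians(-4.4)-np.pi/2)
ctrl.movel(T+[.06],q,max_speed=.15); ctrl.movel(T+[.0235],max_speed=.06)
s0=get_state(); f0=s0["contact_force"][2]; print(f0,s0["tcp_pos"])
for z in np.arange(.0225,.0172,-.0005):
    ctrl.movel(T+[z],max_speed=.01); s=get_state(); f=s["contact_force"][2]-f0; print(round(z,4),round(s["tcp_pos"][2],4),round(f,2),np.round(s["wrist_torque"],2))
    if f>2.5: break
ctrl.pause(.3); print(get_state()["contact_force"],get_state()["time"])
E
```

```text
-1.1930776722694272 [0.57778378 0.27711836 0.02348896]
0.0225 0.0228 0.17 [ 0.   -0.01  0.07]
0.022 0.0221 0.13 [-0.   -0.06  0.02]
0.0215 0.0215 0.9 [ 0.03  0.01 -0.05]
0.021 0.0209 -0.03 [-0.01 -0.09  0.02]
0.0205 0.0205 0.65 [ 0.   -0.04 -0.04]
0.02 0.02 1.04 [ 0.06  0.01 -0.  ]
0.0195 0.0194 0.6 [ 0.02 -0.05 -0.03]
0.019 0.0193 3.46 [-0.08  0.17  0.  ]
[-1.15033168 -1.23534634  5.06892221] 44.6667
```

```bash
python3 - <<'E'
from h import *
ctrl.ungrasp(); s=get_state(); print(s["contact_force"],s["width"],s["time"])
ctrl.movel([.5777,.277,.09],max_speed=.08); ctrl.movel([.5777,.277,.2],max_speed=.25)
im,d,P=cam("wrist"); cv2.imwrite("pics/w6.png",im)
for t in("key_mid","done_key_mid"):
    for r in models.masks_of("wrist",t)[:2]:
        p=P[r["mask"]&(P[...,2]>.036)]; print(t,round(r["p"],2),r["point"],len(p),fit(p) if len(p)>30 else 0,np.round(np.percentile(p[:,2],[5,50,95]),3))
ctrl.movel([.5,.15,.3],max_speed=.3)
im2,d,P=cam("top"); cv2.imwrite("pics/t6.png",np.vstack([im,im2[130:330]]))
for t in("key_mid","done_key_mid","tbar_mid"):
    for r in models.masks_of("top",t)[:2]:
        p=P[r["mask"]&(P[...,2]>.036)]; print(t,round(r["p"],2),r["point"],len(p),fit(p) if len(p)>30 else 0)
print(get_state()["time"])
E
```

```text
[-0.18156125  0.19195477 -0.04880858] 0.08536061291389835 45.3667
done_key_mid 0.84 [379.5, 151.1] 3993 (array([0.57704984, 0.20592726]), np.float32(3.0760117), np.float64(0.3064533596539638)) [0.04  0.044 0.056]
key_mid 0.62 [172.1, 202.9] 338 (array([0.6530638 , 0.26964616]), np.float32(3.0590384), np.float64(0.16264301312721458))
done_key_mid 0.93 [203.0, 230.9] 602 (array([0.57188614, 0.20511439]), np.float32(3.0844507), np.float64(0.31597515079002236))
tbar_mid 0.6 [373.8, 254.9] 398 (array([ 0.52179285, -0.21719818]), np.float32(2.9661531), np.float64(0.14302603511668519))
48.0917
```

View pics/t6.png

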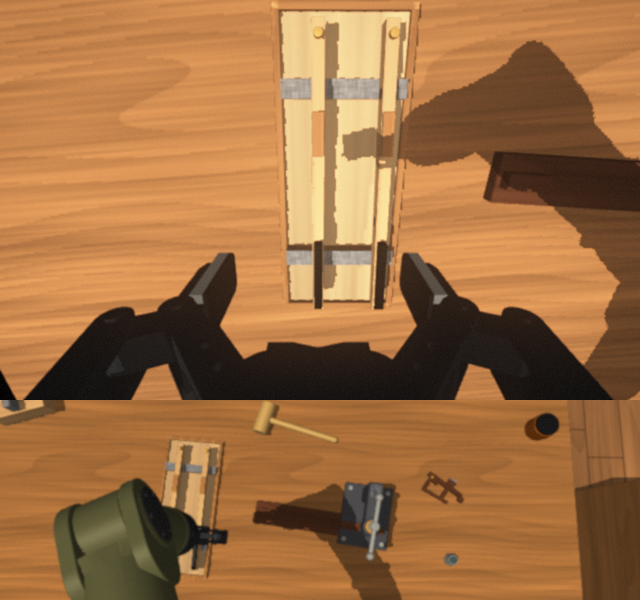

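The key lies upright across both rails (column 318, rows 20–307). It is parallel to the finished key, level with its ends and clear of it. The bystanders are unmoved and the bar is still at the stop.

```bash
python3 -c "
from h import *
print(ticket.close_job())"
```

```text
the job is handed in; nothing more can be done
None
```

The job is handed in at about 48 s of the 72 s allowed: the screw is fully up at its stop, and the key lies across both tray rails, sharp upward, clear of the finished key, with the bystanders not moved.

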